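Pry open the spice tin and hold up its jar tray

ROBOT

A 6-joint arm with a two-finger parallel gripper is mounted at the origin on the work surface. World frame = base frame: x ahead of the robot, y to its left, z up, the work surface at z = 0. Lengths are in m, angles in degrees, forces in N, time in s.
With the tool pointing down it reaches from about 0.425 to 0.95 m from the base axis. Payload 3.5 kg.
Tool frame: the origin (TCP) lies midway between the tips of the shut fingers; the grasp point (between the pads) lies 19 mm behind it; z points along the fingers, y is the line along which they close (so a half turn about z gives the same grasp; the last joint's range is limited). The gripper opens to 85 mm and grips with 20 to 120 N. Pads are 22 mm wide; open, the fingers measure 114 mm over their backs; the gripper's body (76 mm by 85 mm) begins 54 mm behind the grasp point. The pads swing forward as they close: fully open they stand 13 mm farther back than shut.
Start: joints at [-72.021, 16.404, 90.338, -0, 73.258, -8.594], TCP at [0.302, -0.604, 0.197] pointing down, gripper open.
Joint ranges: [-158.93, 158.93], [-51.34, 127.21], [12.03, 142.37], [-87.48, 267.48], [13.55, 161.25], [-162.69, 162.69]. Speed limits (degrees/s): [159.86, 159.86, 180, 180, 180, 180].

INTERFACE

Orientations are given as a 3x3 rotation matrix whose columns are the frame's x, y, z axes.
In Python, from cell import manip, cams, job gives the robot as it stands.
- The arm moves only by the tool servo_tool, never from a script. Its argument "series" is one flat list of numbers, 7 for each row, row after row: the turn, a rotation vector about the tool's x, y, z in degrees, then the shift along the tool's x, y, z in mm, then the closure, from 0 (fully open) to 1 (shut). In form: [rx, ry, rz, tx, ty, tz, claw, rx, ry, rz, tx, ty, tz, claw, ...]. A call has 1 to 20 rows; each row shifts and turns the commanded pose from where the row before left it, along the tool's axes as they then stand; what a row does not reach is not made up. A row lasts 1/10 s, in which the tool goes at most 50 mm and 8.59 degrees, less where a joint would pass 70% of its speed; a pose out of reach is approached as far as the arm can. A call is refused whole if a number of a shift passes 50 or a number of a turn 8.59, either way. A call with a gripper value outside its range is refused whole. The fingers move at their own pace and stop on an object; "newtons" is the grip in N (left out, the last holds). Time passes only in rows, so rows that do not move let the fingers close. It gives the time, the measured TCP pose, the force, the opening and the grip force at its end, in the units of the state.
- manip.observe(): the state, without advancing time (a new reading comes with each control period).
- cams.grab_frame(name): name is "scene" or "top"; returns a dict with "frame" (480x640x3 uint8, blue, green, red), "z_map" (480x640 float32, m along the optical axis (not along the pixel's ray), 0 where there is no reading), "fov_y" (degrees; the focal length in pixels is half the picture's height over the tangent of half this angle, whatever the lens; pixels are square), "cx", "cy" (the principal point, pixels), "world_from_camera" (4x4, takes a point from camera to world coordinates). Camera axes: x right, y down, z forward; pixel columns grow to the right and rows downward; lengths in m; the calibration is good to about 2 mm. A picture is of the moment at which its call begins.
- job.close_job(): hands the job in; it is judged then, once.
The state is a dict: "time_s": time; "q": joint angles; "qd": joint speeds; "joint_efforts": joint torques, N m; "ee_pos": TCP position; "eef_rot": TCP orientation; "contact_force": force on the tool from outside, world axes, zero at the start; "wrist_torque": the same for the moment, N m; "finger_gap": finger opening in m; "grasp_force": force on a finger pad.
Only numpy, scipy, OpenCV 4.12 (cv2) and the standard library are available. Lean on these libraries where they do the work, as an engineer would, in place of code of your own. Each camera call takes 0.05 s, during which the arm holds its last target. There are 200 camera calls.

TASK

The lid of the steel spice tin sits too tight for fingers: push the blade of the spatula into the slot at the top of the tin's front wall, lever the lid up with it, open the lid wide (upright or beyond) and lay the spatula back down on the counter. Then take the wooden tray inside by its bridge handle, lift it straight up until all of it is clearly above the tin's rim, and finish while still holding it there in the gripper, steady and level, both jars standing in it and the lid still open. Do not tip the tray on the way, and leave the mug, the oil jar and the bowl where they are.

Things in the scene. Friction and masses are not known exactly. Their poses are not given: they have to be found in the camera images.
- tin: fixed rectangular steel tin with a hinged lid, 170 (its x) x 160 (its y) x 92 mm high without the lid, walls and floor 4 mm thick; origin at the centre of its underside on the counter. Its -x wall is the front with the pry slot, its +x wall carries the hinge. It stands with the front turned roughly to the robot's right (-y of the world). It does not move
- slot (a point): middle of the pry slot, on the outer face of the tin's front wall, 85 mm above the counter. The slot is a notch in the top of the wall, 60 mm wide (along tin y) and 14 mm high (from 78 mm up to the rim at 92 mm), closed above only by the lid; axes as the tin's: go in along tin +x. Inside is free air for at least 25 mm past the outer face before the tray's handle
- hinge (a point): middle of the lid's hinge line (along tin y), at the top of the tin's back wall, 170 mm behind the front face and 92 mm above the counter; axes as the tin's
- lid_edge (a point): middle of the lower front edge of the lid, above the slot. The lid is a flat steel panel 170 x 160 x 6 mm, 0.1 kg, flush with the tin's walls all round; its underside lies at this height when shut. Axes as the lid's: it reaches from here 170 mm along its +x to the hinge line
- lid (a joint): lid angle in rad: 0 shut, 1.57 upright, stop at 1.9. The hinge is stiff with friction (about 0.14 N m, plus up to 0.09 N m of weight) so the lid stays where it is left; it takes about 1.5 N at the front edge to raise
- spatula: loose palette spatula lying flat on the counter, 90 g, blade roughly towards the tin: wooden handle 110 x 20 x 20 mm, straight steel blade 20 mm wide, 2.5 mm thick. Its x runs from handle to tip, z up. Origin on the underside of the handle, below the centre of mass; handle from x = -75 to +35 mm, then blade to x = +145 mm, 10 mm above the underside
- spatula_tip (a point): end of the spatula's blade, 145 mm along spatula x from its origin and 10 mm above the underside; axes as the spatula's
- tray: loose wooden lift-out tray in the tin, 124 (its x) x 130 (its y) mm, rim 22 mm high, about 0.25 kg, origin at the centre of its underside, which lies on the tin's floor 4 mm above the counter. Its x lies roughly along the tin's x; at least 4 mm free to each tin wall. Hidden until the lid is open
- tray_handle (a point): centre of the tray's bridge handle, 68 mm above the tray's underside: a straight bar along tray x, 80 mm long, 12 mm wide, 14 mm high, on two posts (8 mm thick, centred 36 mm either side of the middle), open below. Nothing else in the tray is higher than 42 mm above its underside
- jar_a: small glass jar with steel cap, 40 mm across, 37 mm high, about 60 g, standing loose in the tray on its +y side; origin at the centre of its underside, 4 mm above the tray's underside
- jar_b: the same jar on the tray's -y side
- mug: bystander: white mug, 76 mm across and 88 mm high, with one side handle; origin at the centre of its underside
- oil: bystander: green glass jar with black cap, 54 mm across, 115 mm high; origin at the centre of its underside
- bowl: bystander: white bowl, 110 mm across, 45 mm high; origin at the centre of its underside
Mind the look-alikes: they are no part of the job. There is more than one size of the spatula; the one meant has the size given above. Of the things shaped like the tin, the steel one is meant.

How it is judged:
By the outcome, as a careful person would: the job done as asked, in the order asked, and still so for the second after the job is handed in, while the arm keeps its last pose, push and grip.
It also fails if it takes over 61 s, if anything falls off the work surface, if the arm or the gripper's body presses on something with over 40 N, if the wrist force passes 120 N, or if a joint passes its speed limit or range.

## Working session

There is one attempt and no reset: what is moved stays moved. The work goes in short steps, Python scripts to look and compute and a tool call to move; the robot and the scene stay as the last step left them, time stands still between calls to the robot, and variables do not carry over. Pictures are saved under pics/ and viewed, at most 10 in all, crops included, and the job is handed in when it is done.

Besides the shell and the picture viewer there is one more tool, called after ">>>" as name(argument=value, ...) on one line, values as JSON. servo_tool: Moves the arm, as the interface text tells. Its arguments: {"type":"object","properties":{"series":{"type":"array"},"newtons":{"type":"number"}},"required":["series"]}

```bash
mkdir -p pics
python3 - <<'E'
from cell import manip,cams
import cv2,numpy as np
s=manip.observe();print(s)
for n in("scene","top"):
    f=cams.grab_frame(n);cv2.imwrite(f"pics/{n}0.png",f["frame"]);np.savez(f"{n}0.npz",**f)
    print(n,f["fov_y"],f["cx"],f["cy"],f["world_from_camera"].round(4).tolist())
E
```

```text
{'time_s': 0.0, 'q': array([-7.20211096e+01,  1.64541510e+01,  9.04226881e+01, -1.32433133e-03,
        7.32573378e+01, -8.59509925e+00]), 'qd': array([-0.04190837,  0.03954068,  0.03289583, -0.08656309,  0.06134269,
       -0.02832988]), 'joint_efforts': array([-3.69330692e-04, -4.05986738e+01, -2.92624390e+01, -2.32682041e-04,
        5.69376047e-03, -1.14313917e-05]), 'ee_pos': array([ 0.30174809, -0.60298106,  0.19564012]), 'eef_rot': array([[ 8.94354544e-01,  4.47358242e-01, -7.43897325e-04],
       [ 4.47358740e-01, -8.94351847e-01,  2.22064519e-03],
       [ 3.28117981e-04, -2.31883308e-03, -9.99997258e-01]]), 'contact_force': array([ 0.31457637, -0.11854806, -0.02431804]), 'wrist_torque': array([ 0.01854971, -0.01324186, -0.00842739]), 'grasp_force': 0.0, 'finger_gap': 0.08513588323273283}
scene 52.853313951137096 320.8454745490819 237.34083799465486 [[0.5794, 0.6079, -0.5429, 1.1547], [0.815, -0.4381, 0.3793, -0.444], [-0.0073, -0.6622, -0.7493, 0.9352], [0.0, 0.0, 0.0, 1.0]]
top 48.418077922041185 322.65462536641144 241.77278537345725 [[0.0287, -0.9984, 0.049, 0.4598], [-0.9995, -0.0291, -0.0074, -0.0016], [0.0088, -0.0488, -0.9988, 1.2417], [0.0, 0.0, 0.0, 1.0]]
```

View pics/scene0.png

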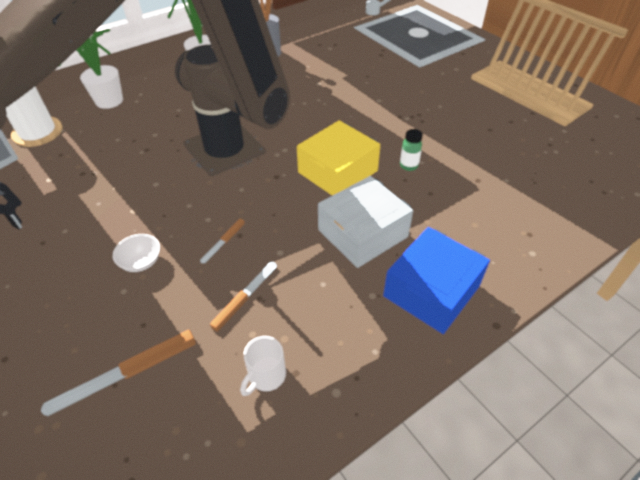

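View pics/top0.png

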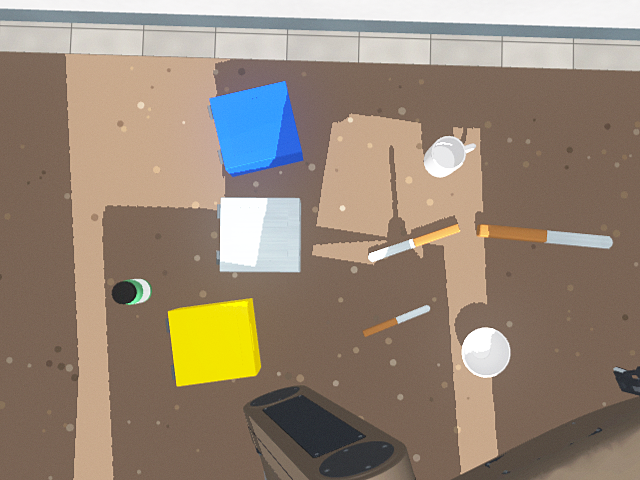

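Both views show three spatulas. In the top view they are at px (415,243), about 216 mm long; (397,320), about 157 mm; and (545,237), about 313 mm. The middle-sized one at (415,243) fits the 220 mm description, and its blade points at the tin. There are also three tins: blue (256,128), steel (260,235) and yellow (214,342). The steel one is meant.

```bash
cat > h.py <<'E'
import numpy as np,cv2
def K(f): return 240/np.tan(np.radians(float(f["fov_y"])/2))
def cloud(f):
    k=K(f);v,u=np.mgrid[:480,:640];z=f["z_map"];T=f["world_from_camera"]
    P=np.stack([(u-f["cx"])/k*z,(v-f["cy"])/k*z,z],-1)
    return P@T[:3,:3].T+T[:3,3]
def ray(f,uv,h):
    k=K(f);T=f["world_from_camera"];d=T[:3,:3]@[(uv[0]-f["cx"])/k,(uv[1]-f["cy"])/k,1]
    return T[:3,3]+d*(h-T[2,3])/d[2]
def rect(P):
    r=cv2.minAreaRect((P[:,:2]*1000).astype(np.float32));return r,cv2.boxPoints(r).round(1).tolist()
E
python3 - <<'E'
from h import *
im=None
for n in("top","scene"):
    f=dict(np.load(n+"0.npz"));W=cloud(f);B=f["frame"].astype(int)
    print(n,"counter z",np.median(W[...,2][np.abs(W[...,2])<.02]))
    hsv=cv2.cvtColor(f["frame"],cv2.COLOR_BGR2HSV)
    X,Y,Z=np.moveaxis(W,-1,0);ok=f["z_map"]>0
    # tin lid
    m=ok&(abs(Z-.098)<.008)&(hsv[...,1]<80)&(X>.3)&(X<.65)&(Y>-.0)&(Y<.4)
    c,l,st,_=cv2.connectedComponentsWithStats(m.astype(np.uint8));i=1+st[1:,4].argmax();q=W[l==i]
    print("lid",len(q),np.median(q[:,2]),rect(q))
    # spatula
    roi=ok&(X>.38)&(X<.56)&(Y>-.36)&(Y<-.06)&(Z<.04)
    mh=roi&(hsv[...,1]>130)&(hsv[...,2]>150)&(Z>.012)
    mb=roi&(Z>.006)&(hsv[...,1]<60)
    for nm,mm in(("handle",mh),("blade",mb)):
        c,l,st,_=cv2.connectedComponentsWithStats(mm.astype(np.uint8))
        for i in 1+np.argsort(-st[1:,4])[:3]:
            q=W[l==i];print(nm,st[i].tolist(),np.percentile(q[:,2],[10,50,90]).round(4),rect(q) if len(q)>10 else "")
f=np.load("top0.npz")["frame"];cv2.imwrite("pics/crop0.png",cv2.resize(f[180:350,205:470],None,fx=3,fy=3,interpolation=2))
E
```

```text
top counter z 0.00047403345278262954
lid 5978 0.09912941514321139 (((529.09716796875, 130.6920623779297), (160.0331268310547, 178.35879516601562), 1.4793922901153564), [[446.79998779296875, 217.8000030517578], [451.3999938964844, 39.5], [611.4000244140625, 43.599998474121094], [606.7999877929688, 221.89999389648438]])
handle [413, 228, 47, 18, 317] [0.0171 0.0204 0.0233] (((543.8858032226562, -270.94635009765625), (18.604921340942383, 108.92283630371094), 20.74427604675293), [[515.9000244140625, -223.3000030517578], [554.5, -325.20001220703125], [571.9000244140625, -318.6000061035156], [533.2999877929688, -216.6999969482422]])
blade [368, 238, 48, 23, 401] [0.0085 0.0116 0.015 ] (((506.0514221191406, -168.3748779296875), (20.053272247314453, 110.9823226928711), 20.540252685546875), [[477.20001220703125, -119.9000015258789], [516.0999755859375, -223.89999389648438], [534.9000244140625, -216.8000030517578], [496.0, -112.9000015258789]])
blade [425, 305, 3, 1, 3] [0.0083 0.0089 0.0093] 
scene counter z -0.00074793864163053
lid 3351 0.09782241491358012 (((527.214111328125, 128.4387512207
[... 230 characters left out ...]
8, 28, 147] [0.0161 0.0185 0.0209] (((545.5537719726562, -264.80804443359375), (11.563263893127441, 86.39547729492188), 20.8951358795166), [[524.7000122070312, -226.5], [555.5999755859375, -307.20001220703125], [566.4000244140625, -303.1000061035156], [535.5, -222.39999389648438]])
handle [211, 324, 2, 2, 4] [0.017  0.0196 0.0206] 
handle [231, 299, 3, 3, 3] [0.0169 0.0178 0.0198] 
blade [243, 263, 33, 34, 324] [0.008  0.0099 0.0124] (((504.16754150390625, -169.73202514648438), (23.693864822387695, 112.99575805664062), 19.89778709411621), [[473.79998779296875, -120.5999984741211], [512.2999877929688, -226.89999389648438], [534.5, -218.8000030517578], [496.1000061035156, -112.5999984741211]])
```

View pics/crop0.png

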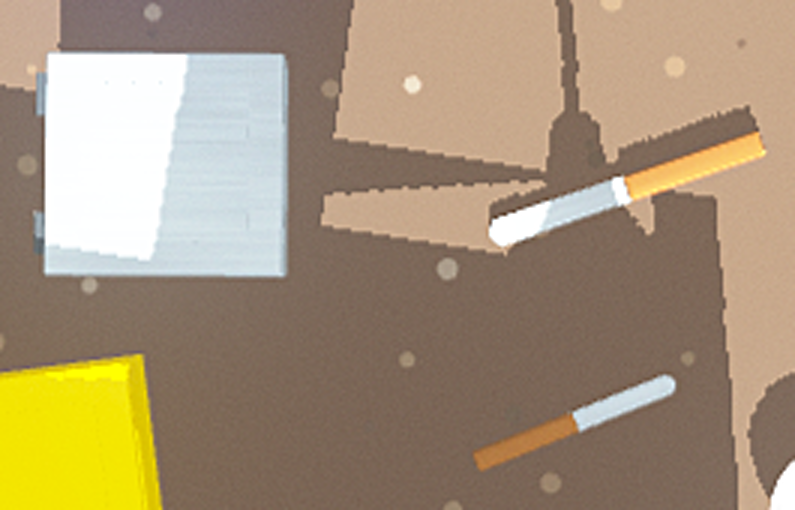

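The enlarged crop confirms it. The middle spatula has its orange handle at crop px (690,165) and its white blade tip at (495,230). Its handle measures 109×19 mm and its blade 111×20 mm, so it's the right one. The steel tin is at crop px (165,165), with the hinge barrels on its left (+y) side and its front at crop px x≈287.

Next I move above the handle and then turn.

>>> servo_tool(series=[0,0,0,36.8,-20.8,0,0,0,0,0,36.8,-20.8,0,0,0,0,0,36.8,-20.8,0,0,0,0,0,36.8,-20.8,0,0,0,0,0,36.8,-20.8,0,0,0,0,0,36.8,-20.8,0,0,0,0,0,36.8,-20.8,0,0,0,0,0,36.8,-20.8,0,0,0,0,0,36.8,-20.8,0,0,0,0,0,36.8,-20.8,0,0,0,0,-8.4,0,0,0,0,0,0,-8.4,0,0,0,0,0,0,-8.4,0,0,0,0,0,0,-8.4,0,0,0,0,0,0,-8.4,0,0,0,0,0,0,-8.4,0,0,0,0,0,0,-8.4,0,0,0,0,0,0,-8.4,0,0,0,0,0,0,-8.4,0,0,0,0,0,0,-8.1,0,0,0,0], newtons=90)

```text
time_s: 2.1
ee_pos: [0.5377, -0.2528, 0.1964]
eef_rot: [[-0.352, 0.936, -0.001], [0.936, 0.352, 0.001], [0.001, -0.001, -1.0]]
contact_force: [0.9, 0.1, 1.5]
finger_gap: 0.0853
grasp_force: 0.0
```

>>> servo_tool(series=[0,0,0,0,0,35,0,0,0,0,0,0,35,0,0,0,0,0,0,35,0,0,0,0,0,0,35,0,0,0,0,0,0,25,0,0,0,0,0,0,15,0,0,0,0,0,0,10,0,0,0,0,0,0,0,0,0,0,0,0,0,0,1,0,0,0,0,0,0,1,0,0,0,0,0,0,1,0,0,0,0,0,0,1,0,0,0,0,0,0,1,0,0,0,0,0,0,1,0,0,0,0,0,0,1,0,0,0,0,0,0,1], newtons=90)

```text
time_s: 3.7
ee_pos: [0.538, -0.253, 0.007]
eef_rot: [[-0.347, 0.938, -0.0], [0.938, 0.347, 0.0], [0.0, -0.0, -1.0]]
contact_force: [0.5, 1.1, -0.0]
finger_gap: -0.0001
grasp_force: 0.0
```

Run:
```python
from cell import manip,cams
import cv2,numpy as np
s=manip.observe();print(s["finger_gap"],s["grasp_force"],s["ee_pos"])
a=cams.grab_frame("scene");np.savez("scene1.npz",**a);b=cams.grab_frame("top");np.savez("top1.npz",**b)
A=cv2.resize(a["frame"][200:360,140:340],(800,640))[:600];cv2.imwrite("pics/s1.png",cv2.hconcat([cv2.resize(A,(400,300)),cv2.resize(b["frame"][180:300,340:500],(400,300))]))
```

```text
-8.107625680066983e-05 0.0 [ 0.53800008 -0.2529835   0.00696772]
```

View pics/s1.png

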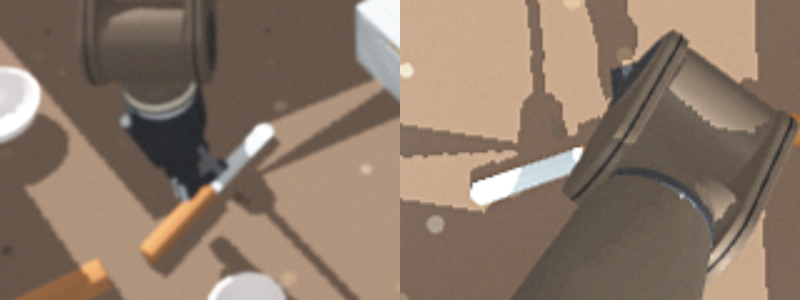

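Run:
```python
from h import *
for n in("0","1"):
    f=dict(np.load("scene%s.npz"%n));W=cloud(f);hsv=cv2.cvtColor(f["frame"],cv2.COLOR_BGR2HSV)
    X,Y,Z=np.moveaxis(W,-1,0);ok=f["z_map"]>0
    roi=ok&(X>.38)&(X<.6)&(Y>-.36)&(Y<-.06)&(Z<.04)&(Z>.006)
    for nm,m in(("handle",roi&(hsv[...,1]>130)&(hsv[...,2]>150)),("blade",roi&(hsv[...,1]<60)&(hsv[...,2]>110))):
        c,l,st,_=cv2.connectedComponentsWithStats(m.astype(np.uint8));i=1+st[1:,4].argmax()
        print(n,nm,st[i].tolist(),rect(W[l==i]))
T=f["world_from_camera"];k=K(f)
for p in([.538,-.253,.007],[.538,-.253,.026]):
    c=T[:3,:3].T@(np.array(p)-T[:3,3]);print("tcp px",c[:2]/c[2]*k+[f["cx"],f["cy"]])
```

```text
0 handle [211, 294, 35, 35, 189] (((547.0762329101562, -273.5811767578125), (14.502028465270996, 103.8969497680664), 20.450725555419922), [[522.0999755859375, -227.39999389648438], [558.4000244140625, -324.79998779296875], [572.0, -319.70001220703125], [535.7000122070312, -222.39999389648438]])
0 blade [243, 263, 33, 34, 324] (((504.16754150390625, -169.73202514648438), (23.693864822387695, 112.99575805664062), 19.89778709411621), [[473.79998779296875, -120.5999984741211], [512.2999877929688, -226.89999389648438], [534.5, -218.8000030517578], [496.1000061035156, -112.5999984741211]])
1 handle [211, 293, 35, 36, 203] (((547.19921875, -272.6531982421875), (14.895657539367676, 105.21952056884766), 19.355966567993164), [[522.7000122070312, -225.5], [557.5999755859375, -324.79998779296875], [571.7000122070312, -319.79998779296875], [536.7999877929688, -220.5]])
1 blade [246, 263, 30, 34, 272] (((504.9881896972656, -169.692138671875), (21.66039276123047, 110.88494873046875), 22.501161575317383), [[473.79998779296875, -122.5999984741211], [516.2000122070312, -225.10000610351562], [536.2000122070312, -216.8000030517578], [493.79998779296875, -114.30000305175781]])
tcp px [235.49764276 305.7121547 ]
tcp px [234.32011752 301.02443011]
```

Run:
```python
from h import *
f=dict(np.load("scene1.npz"));W=cloud(f)
cv2.imwrite("pics/s2.png",cv2.resize(f["frame"][230:330,185:305],(720,600),interpolation=2))
for r in range(270,316,3): print(r,[tuple((W[r,c]*1000).round().astype(int).tolist()) for c in range(226,250,4)])
```

```text
270 [(573, -265, 186), (575, -258, 183), (575, -250, 177), (574, -241, 170), (567, -231, 154), (457, -181, 0)]
273 [(572, -266, 177), (573, -258, 172), (574, -251, 166), (574, -243, 161), (573, -234, 153), (464, -185, -1)]
276 [(557, -263, 148), (563, -257, 150), (574, -252, 158), (577, -245, 156), (575, -236, 146), (473, -190, 0)]
279 [(561, -266, 144), (560, -257, 137), (571, -253, 144), (577, -246, 146), (580, -239, 144), (572, -228, 127)]
282 [(553, -265, 124), (560, -259, 127), (568, -253, 131), (549, -238, 99), (582, -241, 137), (587, -235, 138)]
285 [(551, -266, 112), (558, -260, 116), (546, -248, 93), (554, -242, 96), (580, -242, 126), (591, -238, 134)]
288 [(537, -263, 83), (554, -260, 100), (553, -252, 93), (564, -246, 100), (590, -247, 130), (597, -241, 134)]
291 [(537, -265, 74), (551, -261, 86), (563, -256, 96), (574, -251, 106), (589, -248, 119), (598, -243, 126)]
294 [(491, -254, -1), (547, -261, 70), (553, -255, 72), (573, -252, 94), (527, -228, 20), (530, -220, 17)]
297 [(500, -258, 2), (545, -262, 59), (550, -255, 58), (528, -239, 19), (535, -232, 21), (535, -223, 13)]
300 [(505, -261, -2), (511, -254, -1), (545, -255, 40), (538, -244, 22), (540, -236, 17), (536, -225, 3)]
303 [(514, -266, 0), (533, -262, 20), (540, -255, 22), (542, -247, 17), (540, -237, 7), (541, -228, 0)]
306 [(533, -273, 17), (539, -266, 19), (546, -259, 21), (547, -250, 15), (543, -240, 1), (548, -232, 0)]
309 [(542, -277, 20), (547, -270, 20), (550, -262, 16), (544, -251, -1), (548, -243, -3), (553, -236, -3)]
312 [(548, -281, 19), (552, -273, 17), (552, -264, 8), (552, -255, 1), (555, -247, -4), (563, -240, 0)]
315 [(556, -285, 19), (553, -275, 8), (556, -267, 4), (556, -258, -4), (563, -251, -1), (568, -244, -3)]
```

View pics/s2.png

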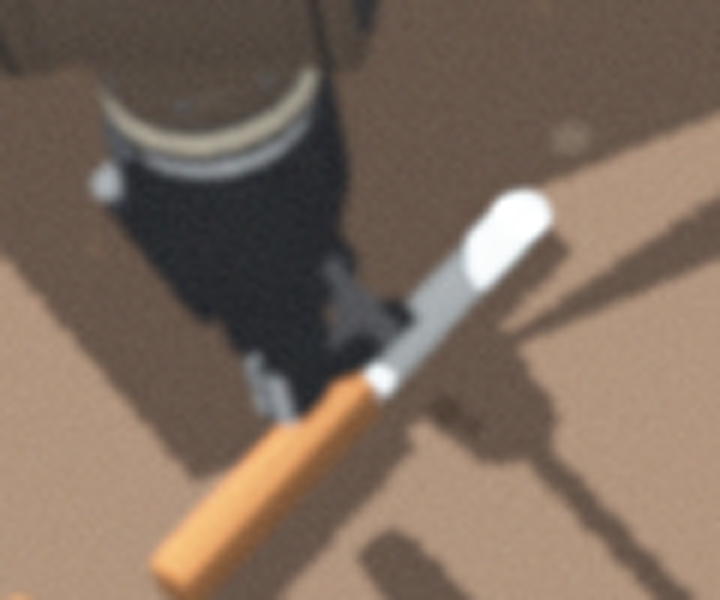

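The fingers shut above the handle and touched nothing. The picture shows the tips ending near (290,420) in the crop, just above the handle, and the spatula hasn't moved. I'll raise the arm with the fingers shut and measure where the tips really are.

>>> servo_tool(series=[0,0,0,0,0,-40,1,0,0,0,0,0,-40,1,0,0,0,0,0,0,1,0,0,0,0,0,0,1])

```text
time_s: 4.2
ee_pos: [0.5389, -0.2536, 0.0886]
eef_rot: [[-0.347, 0.938, 0.003], [0.938, 0.347, -0.002], [-0.003, 0.002, -1.0]]
contact_force: [0.6, 0.4, -0.1]
finger_gap: 0.0001
grasp_force: 0.0
```

Run:
```python
from cell import manip,cams
from h import *
s=manip.observe();print(s["finger_gap"],s["ee_pos"])
f=cams.grab_frame("scene");np.savez("scene2.npz",**f);W=cloud(f)
cv2.imwrite("pics/s3.png",cv2.resize(f["frame"][220:330,180:320],(764,600),interpolation=2))
X,Y,Z=np.moveaxis(W,-1,0);m=(abs(X-.538)<.05)&(abs(Y+.253)<.05)&(Z>.03)&(Z<.2)
q=W[m];o=np.argsort(q[:,2])[:25];vv,uu=np.nonzero(m)
for i in o: print(uu[i],vv[i],q[i].round(3))
T=f["world_from_camera"];c=T[:3,:3].T@(s["ee_pos"]-T[:3,3]);print(c[:2]/c[2]*K(f)+[f["cx"],f["cy"]])
```

```text
0.00011823321081530983 [ 0.53890967 -0.25358901  0.08856596]
228 278 [ 0.544 -0.256  0.122]
226 279 [ 0.546 -0.261  0.125]
227 278 [ 0.546 -0.259  0.126]
227 279 [ 0.549 -0.26   0.126]
223 277 [ 0.54  -0.265  0.127]
222 276 [ 0.537 -0.265  0.128]
225 278 [ 0.546 -0.263  0.129]
226 278 [ 0.547 -0.261  0.129]
228 277 [ 0.548 -0.257  0.129]
227 277 [ 0.547 -0.258  0.13 ]
225 277 [ 0.545 -0.262  0.13 ]
229 278 [ 0.552 -0.256  0.13 ]
224 277 [ 0.544 -0.264  0.132]
230 277 [ 0.552 -0.254  0.132]
231 276 [ 0.551 -0.251  0.132]
224 276 [ 0.542 -0.263  0.132]
226 277 [ 0.547 -0.261  0.132]
233 274 [ 0.549 -0.245  0.132]
232 275 [ 0.55  -0.248  0.132]
223 276 [ 0.542 -0.264  0.132]
222 275 [ 0.538 -0.265  0.133]
221 274 [ 0.535 -0.266  0.133]
232 274 [ 0.548 -0.247  0.133]
226 276 [ 0.546 -0.26   0.134]
229 277 [ 0.552 -0.256  0.134]
[230.17446449 285.09117527]
```

View pics/s3.png

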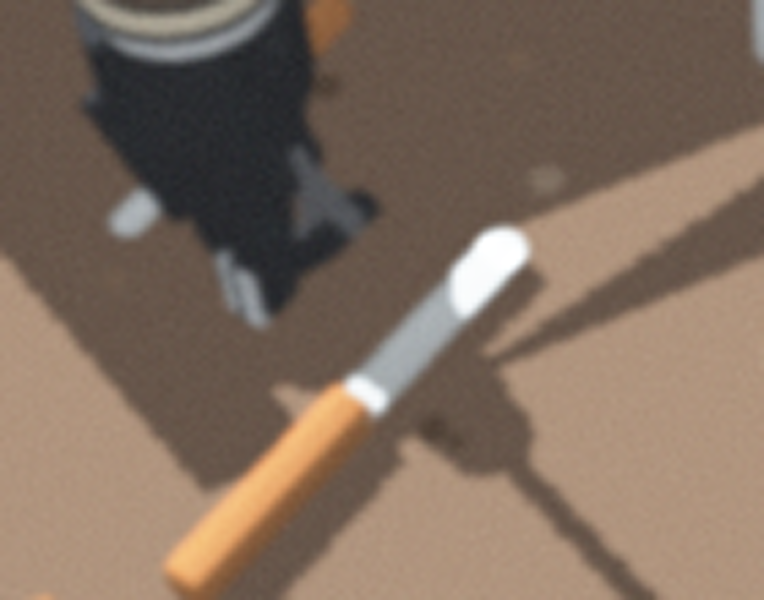

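The picture shows the shut fingertips ending at crop px (255,325), where the depth map reads z≈0.12. The reported TCP is z=0.089, so the real tips are about 30 mm above it. I'll correct for that: open, go about 32 mm lower than before, and close.

>>> servo_tool(series=[0,0,0,0,0,0,0,0,0,0,0,0,0,0,0,0,0,0,0,0,0,0,0,0,0,0,0,0,0,0,0,0,0,25,0,0,0,0,0,0,25,0,0,0,0,0,0,25,0,0,0,0,0,0,20,0,0,0,0,0,0,10,0,0,0,0,0,0,5,0,0,0,0,0,0,4,0,0,0,0,0,0,0,0,0,0,0,0,0,0,1,0,0,0,0,0,0,1,0,0,0,0,0,0,1,0,0,0,0,0,0,1,0,0,0,0,0,0,1,0,0,0,0,0,0,1,0,0,0,0,0,0,1], newtons=60)

```text
time_s: 6.15
ee_pos: [0.5385, -0.2533, -0.0264]
eef_rot: [[-0.346, 0.938, 0.001], [0.938, 0.346, -0.001], [-0.001, 0.001, -1.0]]
contact_force: [1.3, 0.2, 2.8]
finger_gap: 0.0181
grasp_force: 62.0
```

>>> servo_tool(series=[0,0,0,0,0,0,1,0,0,0,0,0,-10,1,0,0,0,0,0,-20,1,0,0,0,0,0,-25,1,0,0,0,0,0,-20,1,0,0,6.27,0,0,0,1,0,0,6.27,0,0,0,1,0,0,6.27,0,0,0,1,0,0,0,25,0,0,1,0,0,0,25,0,0,1,0,0,0,25,0,0,1,0,0,0,20,0,0,1,0,0,0,0,0,0,1,0,0,0,0,0,0,1], newtons=110)

```text
time_s: 7.55
ee_pos: [0.5354, -0.1579, 0.0479]
eef_rot: [[-0.027, 1.0, -0.0], [1.0, 0.027, -0.0], [-0.0, -0.0, -1.0]]
contact_force: [-0.9, -0.8, -0.7]
finger_gap: 0.0169
grasp_force: 109.4
```

```bash
cat > look.py <<'E'
from cell import manip,cams
from h import *
import sys
def look(tag):
    s=manip.observe();print("t",s["time_s"],"ee",s["ee_pos"].round(4),"F",s["contact_force"].round(1),"gap",round(s["finger_gap"],4),s["grasp_force"])
    out={}
    for n in("scene","top"):
        f=cams.grab_frame(n);np.savez(f"{n}_{tag}.npz",**f);out[n]=f
    return s,out
E
python3 - <<'E'
from look import *
s,o=look("a")
for n,f in o.items():
    W=cloud(f);hsv=cv2.cvtColor(f["frame"],cv2.COLOR_BGR2HSV);X,Y,Z=np.moveaxis(W,-1,0)
    m=(f["z_map"]>0)&(abs(X-.535)<.03)&(Y>-.16)&(Y<.025)&(Z>.06)&(Z<.12)&(hsv[...,1]<70)&(hsv[...,2]>110)
    c,l,st,_=cv2.connectedComponentsWithStats(m.astype(np.uint8));i=1+st[1:,4].argmax();q=W[l==i]
    print(n,st[i].tolist(),rect(q))
    p=np.polyfit(q[:,1],q[:,2],1);print("slope",p[0],"z at y min/max",np.polyval(p,[q[:,1].min(),q[:,1].max()]),"ymax",q[:,1].max())
a=o["scene"]["frame"][150:310,210:420];b=o["top"]["frame"][180:300,210:420]
cv2.imwrite("pics/a.png",cv2.hconcat([cv2.resize(a,(400,305)),cv2.resize(b,(400,305))]))
E
```

```text
t 7.55 ee [ 0.5354 -0.1579  0.0479] F [-0.9 -0.8 -0.7] gap 0.0169 109.40200209617615
scene [282, 234, 39, 27, 308] (((532.8097534179688, -68.21995544433594), (24.01605796813965, 112.79022216796875), 1.98868727684021), [[518.9000244140625, -12.300000190734863], [522.7999877929688, -125.0], [546.7999877929688, -124.19999694824219], [542.9000244140625, -11.399999618530273]])
slope -0.0017249971376067307 z at y min/max [0.08447362 0.08427982] ymax -0.011933299860201974
top [324, 230, 47, 9, 398] (((535.0031127929688, -62.484920501708984), (18.072933197021484, 99.98827362060547), 1.7474861145019531), [[524.4000244140625, -12.800000190734863], [527.5, -112.69999694824219], [545.5999755859375, -112.19999694824219], [542.5, -12.199999809265137]])
slope -0.002858180208638788 z at y min/max [0.08614042 0.08585536] ymax -0.012525210389022157
```

View pics/a.png

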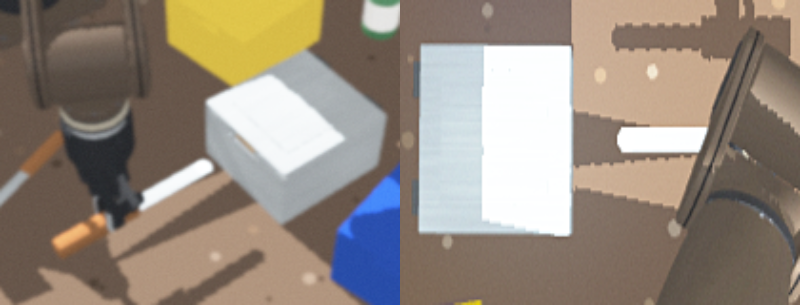

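The picture shows the blade level in the gripper. Its tip is at (210,165) in the left crop, pointing at the slot at (240,142), and the top view at right has it in line. Next I insert it.

>>> servo_tool(series=[0,0,0,20,0,0,1,0,0,0,20,0,0,1,0,0,0,12,0,0,1,0,0,0,10,0,0,1,0,0,0,6,0,0,1,0,0,0,4,0,0,1,0,0,0,0,0,0,1])

```text
time_s: 8.35
ee_pos: [0.5339, -0.086, 0.0481]
eef_rot: [[-0.026, 1.0, 0.0], [1.0, 0.026, -0.0], [-0.0, 0.0, -1.0]]
contact_force: [0.6, 0.3, 0.1]
finger_gap: 0.0165
grasp_force: 109.4
```

>>> servo_tool(series=[0,0,0,0,0,-3,1,0,0,0,0,0,-3.7,1,0,0,0,0.2,0,-7.9,1,0,0,0,0.6,0,-7.9,1,0,0,0,2.5,0,-15.6,1,0,0,0,4.1,0,-15.3,1,0,0,0,5.7,0,-14.8,1,0,0,0,0,0,0,1])

```text
time_s: 9.15
ee_pos: [0.5353, -0.0728, 0.1196]
eef_rot: [[-0.026, 1.0, 0.005], [1.0, 0.026, -0.001], [-0.002, 0.005, -1.0]]
contact_force: [-0.0, -0.7, -1.0]
finger_gap: 0.0169
grasp_force: 109.3
```

Run:
```python
from look import *
s,o=look("b")
cv2.imwrite("pics/b.png",cv2.resize(o["scene"]["frame"][110:310,210:450],(720,600)))
```

```text
t 9.15 ee [ 0.5353 -0.0728  0.1196] F [-0.  -0.7 -1. ] gap 0.0169 109.33912754058838
```

View pics/b.png

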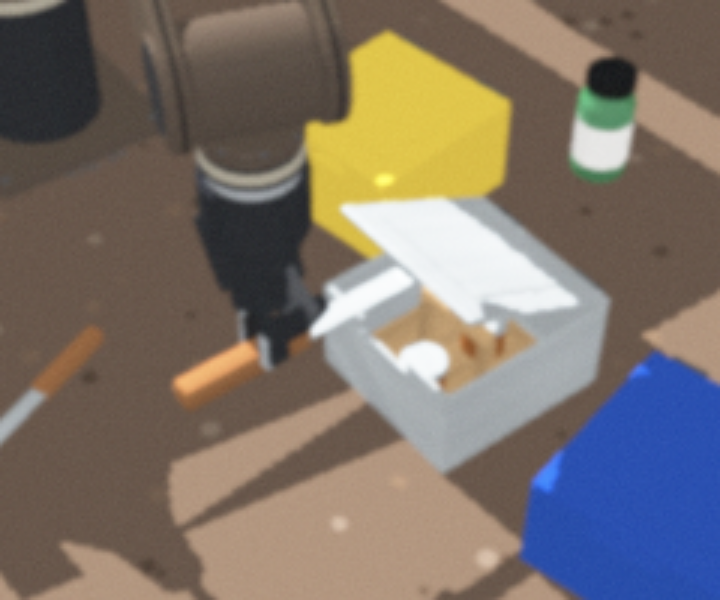

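The lid is open about 24°, with the blade tip under it at (405,275) and the tray and jars visible. I carry on along the arc.

>>> servo_tool(series=[0,0,0,7.2,0,-14.1,1,0,0,0,8.6,0,-13.3,1,0,0,0,10,0,-12.3,1,0,0,0,11.2,0,-11.2,1,0,0,0,12.3,0,-10,1,0,0,0,13.3,0,-8.6,1,0,0,0,14.1,0,-7.2,1,0,0,0,14.8,0,-5.7,1,0,0,0,15.3,0,-4.1,1,0,0,0,15.6,0,-2.5,1,0,0,0,15.8,0,-0.8,1,0,0,0,15.8,0,0.8,1,0,0,0,10,0,0,1,0,0,0,5,0,0,1,0,0,0,0,0,0,1])

```text
time_s: 10.75
ee_pos: [0.529, 0.0969, 0.2051]
eef_rot: [[-0.026, 1.0, -0.0], [1.0, 0.026, 0.001], [0.001, -0.0, -1.0]]
contact_force: [-0.5, -0.6, -1.1]
finger_gap: 0.0166
grasp_force: 109.3
```

```bash
cat > lid.py <<'E'
from look import *
def lid(o):
    for n,f in o.items():
        W=cloud(f);X,Y,Z=np.moveaxis(W,-1,0);hsv=cv2.cvtColor(f["frame"],cv2.COLOR_BGR2HSV)
        m=(f["z_map"]>0)&(X>.46)&(X<.61)&(Y>.15)&(Y<.34)&(Z>.12)&(Z<.27)&(hsv[...,1]<70)&(hsv[...,2]>60)
        q=W[m];
        if len(q)<20: print(n,len(q));continue
        t=q[q[:,2]>.2];print(n,len(q),"top z",np.percentile(q[:,2],98).round(3),"y at z>.2",np.median(t[:,1]).round(3) if len(t) else None,"median",np.median(q,0).round(3))
E
python3 - <<'E'
from lid import *
s,o=look("c");lid(o)
E
```

```text
t 10.75 ee [0.529  0.0969 0.2051] F [-0.5 -0.6 -1.1] gap 0.0166 109.33605194091797
scene 2686 top z 0.257 y at z>.2 0.241 median [0.537 0.233 0.2  ]
top 1665 top z 0.26 y at z>.2 0.243 median [0.535 0.241 0.232]
```

Depth puts the lid at about 103°. Now I retract the spatula and lay it down near where it was.

>>> servo_tool(series=[0,0,0,-15,0,0,1,0,0,0,-35,0,0,1,0,0,0,-42,0,0,1,0,0,0,-42,0,0,1,0,0,0,-42,0,0,1,0,0,0,-42,0,0,1,0,0,0,-42,0,0,1,0,0,0,-42,0,0,1,0,0,0,-30,0,10,1,0,0,0,0,0,30,1,0,0,0,0,0,40,1,0,0,0,0,0,40,1,0,0,0,0,0,40,1,0,0,0,0,0,30,1,0,0,0,0,0,20,1,0,0,0,0,0,10,1,0,0,0,0,0,5,1,0,0,0,0,0,3,1,0,0,0,0,0,0,1])

```text
time_s: 12.75
ee_pos: [0.5382, -0.2367, -0.0218]
eef_rot: [[-0.025, 1.0, 0.001], [1.0, 0.025, -0.001], [-0.001, 0.001, -1.0]]
contact_force: [-0.3, 0.2, -1.7]
finger_gap: 0.0168
grasp_force: 109.4
```

>>> servo_tool(series=[0,0,0,0,0,2,1,0,0,0,0,0,1.5,1,0,0,0,0,0,0.5,1,0,0,0,0,0,0,0.5,0,0,0,0,0,0,0,0,0,0,0,0,0,0,0,0,0,0,0,0,0,0,0,0,0,0,0,0,0,0,0,0,0,-15,0,0,0,0,0,0,-40,0,0,0,0,0,0,-45,0,0,0,0,0,0,-45,0,0,0,0,0,0,-45,0,0,0,0,0,0,-30,0,0,0,0,0,0,0,0])

```text
time_s: 14.25
ee_pos: [0.5407, -0.2379, 0.2016]
eef_rot: [[-0.026, 1.0, 0.011], [1.0, 0.026, -0.007], [-0.008, 0.011, -1.0]]
contact_force: [-0.2, -0.5, -0.1]
finger_gap: 0.0852
grasp_force: 0.0
```

Run:
```python
from lid import *
s,o=look("d");lid(o)
for n,f in o.items():
    W=cloud(f);hsv=cv2.cvtColor(f["frame"],cv2.COLOR_BGR2HSV);X,Y,Z=np.moveaxis(W,-1,0)
    ok=f["z_map"]>0
    r=ok&(X>.5)&(X<.58)&(Y>-.33)&(Y<.0)&(Z>.005)&(Z<.04)
    print(n,"spat",r.sum(),rect(W[r]),np.percentile(W[r][:,2],[50,95]))
    t=ok&(X>.455)&(X<.605)&(Y>.05)&(Y<.205)
    h=t&(Z>.063)&(Z<.095)&(hsv[...,1]>60)
    c,l,st,_=cv2.connectedComponentsWithStats(h.astype(np.uint8))
    for i in 1+np.argsort(-st[1:,4])[:3]:
        q=W[l==i];print(" hdl",st[i].tolist(),np.median(q,0).round(4),rect(q) if len(q)>8 else "")
    j=t&(Z>.036)&(Z<.056)
    c,l,st,_=cv2.connectedComponentsWithStats(j.astype(np.uint8))
    for i in 1+np.argsort(-st[1:,4])[:3]:
        q=W[l==i];print(" jar?",st[i].tolist(),np.median(q,0).round(4))
a=o["scene"]["frame"][100:300,280:480];b=o["top"]["frame"][170:300,190:400]
cv2.imwrite("pics/d.png",cv2.hconcat([cv2.resize(a,(400,400)),cv2.resize(b,(400,400))]))
```

```text
t 14.25 ee [ 0.5407 -0.2379  0.2016] F [-0.2 -0.5 -0.1] gap 0.0852 0.0
scene 2688 top z 0.256 y at z>.2 0.242 median [0.537 0.234 0.194]
top 2498 top z 0.259 y at z>.2 0.243 median [0.532 0.236 0.202]
scene spat 834 (((537.19921875, -199.99374389648438), (24.14837646484375, 219.76588439941406), 1.488989233970642), [[522.2999877929688, -90.5], [528.0, -310.20001220703125], [552.0999755859375, -309.5], [546.4000244140625, -89.80000305175781]]) [0.01314913 0.02109501]
 hdl [350, 205, 25, 23, 133] [0.5376 0.1146 0.0738] (((530.6504516601562, 115.35227966308594), (79.8424301147461, 14.308823585510254), 7.664426803588867), [[490.1000061035156, 117.0999984741211], [492.0, 102.9000015258789], [571.2000122070312, 113.5999984741211], [569.2999877929688, 127.80000305175781]])
 hdl [366, 214, 5, 5, 5] [0.5469 0.1229 0.0804] 
 hdl [360, 209, 4, 4, 4] [0.5198 0.1243 0.0771] 
 jar? [343, 224, 16, 13, 132] [0.5315 0.0844 0.044 ]
 jar? [365, 210, 14, 12, 107] [0.5237 0.1591 0.0444]
 jar? [368, 226, 7, 9, 37] [0.5658 0.1177 0.0478]
top spat 650 (((539.6290893554688, -146.3914337158203), (77.9583969116211, 280.3777770996094), 0.8985818028450012), [[498.5, -6.800000190734863], [502.8999938964844, -287.20001220703125], [580.7999877929688, -286.0], [576.4000244140625, -5.599999904632568]]) [0.01207648 0.02182215]
 hdl [266, 217, 2, 36, 38] [0.5273 0.1142 0.0729] (((529.84423828125, 113.90422058105469), (77.27891540527344, 1.740838885307312), 2.438793659210205), [[491.20001220703125, 113.0999984741211], [491.29998779296875, 111.4000015258789], [568.5, 114.69999694824219], [568.4000244140625, 116.4000015258789]])
 hdl [261, 253, 2, 1, 2] [0.4889 0.1236 0.065 ] 
 hdl [263, 217, 1, 1, 1] [0.5674 0.1218 0.077 ] 
 jar? [240, 229, 18, 18, 249] [0.523  0.1566 0.0457]
 jar? [273, 226, 18, 18, 247] [0.533  0.083  0.0452]
 jar? [247, 201, 13, 2, 19] [0.6044 0.152  0.0392]
```

View pics/d.png

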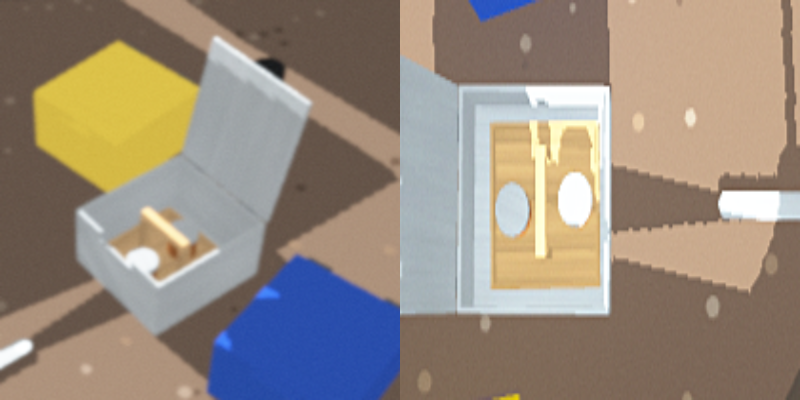

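The right crop shows the spatula flat on the counter and the lid standing open. The tray handle runs from (545,145) to (540,258), which is along world x and so across what the task text says. The jars are on either side at (513,210) and (575,200). I go by the picture and measure the bar properly.

Run:
```python
from h import *
f=dict(np.load("top_d.npz"));hsv=cv2.cvtColor(f["frame"],cv2.COLOR_BGR2HSV)
for r in range(213,260,2): print(r,[ "%d/%d"%(f["frame"][r,c,0],f["frame"][r,c,2]) for c in range(256,274)],(1242-f["z_map"][r,260:270]*1000).round().astype(int).tolist())
f2=dict(np.load("scene_d.npz"));W=cloud(f2);X,Y,Z=np.moveaxis(W,-1,0)
m=(f2["z_map"]>0)&(abs(X-.53)<.05)&(Y>.08)&(Y<.16)&(Z>.0745)&(Z<.086)
q=W[m];print(len(q),rect(q),np.median(q,0))
```

```text
213 ['125/215', '124/215', '112/208', '197/255', '200/255', '208/255', '132/234', '121/217', '128/218', '127/219', '131/221', '127/218', '117/214', '199/255', '198/255', '197/255', '201/255', '202/255'] [5, 4, 6, 5, 5, 5, 1, 4, 4, 7]
215 ['117/202', '117/202', '107/196', '182/255', '186/255', '194/255', '183/255', '121/219', '115/202', '119/207', '120/206', '119/205', '111/202', '187/255', '191/255', '187/254', '191/255', '195/255'] [7, 5, 6, 4, 4, 5, 3, 3, 7, 3]
217 ['140/232', '132/229', '122/222', '210/255', '188/255', '197/255', '198/255', '188/255', '197/255', '205/255', '154/250', '119/211', '118/220', '208/255', '209/255', '207/255', '211/255', '222/255'] [6, 79, 75, 74, 77, 77, 65, 7, 5, 7]
219 ['125/224', '130/226', '122/221', '212/255', '181/255', '208/255', '208/255', '206/255', '214/255', '222/255', '159/253', '101/187', '99/176', '168/255', '208/255', '210/255', '219/255', '139/239'] [3, 75, 77, 77, 77, 77, 66, 56, 33, 5]
221 ['125/219', '126/218', '122/215', '149/245', '128/233', '207/255', '209/255', '208/255', '215/255', '218/255', '128/232', '158/252', '102/191', '14
[... 4243 characters left out ...]
9', '125/221', '122/219', '126/223', '128/222', '124/219', '125/217', '125/217', '124/220', '125/220', '126/219', '128/218', '125/218', '127/219'] [7, 6, 9, 13, 12, 6, 12, 9, 9, 9]
259 ['126/223', '123/219', '127/222', '126/222', '126/222', '128/222', '125/220', '129/220', '127/221', '126/222', '125/222', '124/219', '125/222', '128/223', '127/222', '129/223', '128/221', '128/222'] [13, 13, 12, 11, 13, 9, 15, 10, 7, 9]
125 (((528.1822509765625, 118.49958801269531), (81.7209701538086, 13.637003898620605), 2.38615083694458), [[487.1000061035156, 123.5999984741211], [487.6000061035156, 110.0], [569.2999877929688, 113.4000015258789], [568.7000122070312, 127.0]]) [0.53064033 0.11782012 0.07809094]
```

Both views agree on the bar: centre about (0.529, 0.1195), top at z≈0.079, direction about 2° off world x. I turn the gripper a quarter and go above it.

>>> servo_tool(series=[0,0,-8.23,0,0,0,0,0,0,-8.23,0,0,0,0,0,0,-8.23,0,0,0,0,0,0,-8.23,0,0,0,0,0,0,-8.23,0,0,0,0,0,0,-8.23,0,0,0,0,0,0,-8.23,0,0,0,0,0,0,-8.23,0,0,0,0,0,0,-8.23,0,0,0,0,0,0,-8.23,0,0,0,0,0,0,-8.23,0,0,0,0,0,0,0,-0.4,40,0,0,0,0,0,-0.4,45,0,0,0,0,0,-0.4,45,0,0,0,0,0,-0.4,45,0,0,0,0,0,-0.4,45,0,0,0,0,0,-0.4,45,0,0,0,0,0,-0.4,45,0,0,0,0,0,-0.4,35,0,0,0,0,0,0,12,0,0])

```text
time_s: 16.35
ee_pos: [0.5265, 0.1238, 0.1911]
eef_rot: [[-0.999, -0.038, -0.004], [-0.038, 0.999, 0.0], [0.004, 0.001, -1.0]]
contact_force: [0.5, -0.7, 0.5]
finger_gap: 0.0851
grasp_force: 0.0
```

>>> servo_tool(series=[0,0,0,0,0,30,0,0,0,0,0,0,30,0,0,0,0,0,0,0,0,0,0,0,0,0,0,0])

```text
time_s: 16.75
ee_pos: [0.5275, 0.1204, 0.1321]
eef_rot: [[-0.999, -0.034, -0.003], [-0.034, 0.999, -0.0], [0.003, -0.0, -1.0]]
contact_force: [0.5, 0.6, 0.6]
finger_gap: 0.0855
grasp_force: 0.0
```

>>> servo_tool(series=[0,0,0,-1.2,-0.9,30,0,0,0,0,0,0,30,0,0,0,0,0,0,25,0,0,0,0,0,0,15,0,0,0,0,0,0,8,0,0,0,0,0,0,0,0,0,0,0,0,0,0,0.5,0,0,0,0,0,0,0.7,0,0,0,0,0,0,0.8,0,0,0,0,0,0,0.9,0,0,0,0,0,0,1,0,0,0,0,0,0,1,0,0,0,0,0,0,1,0,0,0,0,0,0,1], newtons=60)

```text
time_s: 18.15
ee_pos: [0.53, 0.1201, 0.0257]
eef_rot: [[-0.999, -0.035, 0.001], [-0.035, 0.999, -0.0], [-0.001, -0.0, -1.0]]
contact_force: [-1.1, 0.1, 4.8]
finger_gap: 0.0105
grasp_force: 60.5
```

>>> servo_tool(series=[0,0,0,0,0,0,1,0,0,0,0,0,-2,1,0,0,0,0,0,-3,1,0,0,0,0,0,-5,1,0,0,0,0,0,-5,1,0,0,0,0,0,-3,1,0,0,0,0,0,-2,1,0,0,0,0,0,0,1,0,0,0,0,0,0,1], newtons=90)

```text
time_s: 19.05
ee_pos: [0.5296, 0.1201, 0.0452]
eef_rot: [[-0.999, -0.035, -0.0], [-0.035, 0.999, 0.0], [0.0, 0.0, -1.0]]
contact_force: [0.3, 0.5, -4.3]
finger_gap: 0.01
grasp_force: 87.9
```

Run:
```python
from lid import *
s,o=look("e");lid(o);print(s["wrist_torque"])
f=o["scene"];W=cloud(f);X,Y,Z=np.moveaxis(W,-1,0)
j=(f["z_map"]>0)&(X>.455)&(X<.605)&(Y>.05)&(Y<.205)&(Z>.05)&(Z<.075)
c,l,st,_=cv2.connectedComponentsWithStats(j.astype(np.uint8))
for i in 1+np.argsort(-st[1:,4])[:4]: print(st[i].tolist(),np.median(W[l==i],0).round(4))
```

```text
t 19.05 ee [0.5296 0.1201 0.0452] F [ 0.3  0.5 -4.3] gap 0.01 87.88121938705444
scene 2421 top z 0.256 y at z>.2 0.242 median [0.545 0.233 0.191]
top 2116 top z 0.259 y at z>.2 0.243 median [0.538 0.238 0.213]
[-0.03629801 -0.03072254  0.009377  ]
[343, 219, 16, 15, 194] [0.5332 0.0799 0.0627]
[370, 205, 10, 14, 89] [0.5279 0.1612 0.0632]
[368, 222, 7, 9, 45] [0.5665 0.1176 0.0609]
[350, 207, 6, 7, 35] [0.4935 0.1142 0.0606]
```

>>> servo_tool(series=[0,0,0,0,0,-3,1,0,0,0,0,0,-6,1,0,0,0,0,0,-10,1,0,0,0,0,0,-12,1,0,0,0,0,0,-12,1,0,0,0,0,0,-12,1,0,0,0,0,0,-12,1,0,0,0,0,0,-12,1,0,0,0,0,0,-12,1,0,0,0,0,0,-12,1,0,0,0,0,0,-10,1,0,0,0,0,0,-8,1,0,0,0,0,0,-5,1,0,0,0,0,0,-3,1,0,0,0,0,0,-1,1,0,0,0,0,0,0,1,0,0,0,0,0,0,1,0,0,0,0,0,0,1])

```text
time_s: 20.95
ee_pos: [0.5294, 0.1201, 0.1747]
eef_rot: [[-0.999, -0.035, -0.001], [-0.035, 0.999, -0.0], [0.001, -0.0, -1.0]]
contact_force: [0.2, -0.2, -2.9]
finger_gap: 0.0102
grasp_force: 88.0
```

Run:
```python
from lid import *
s,o=look("f");lid(o);print(s["eef_rot"].round(3).tolist(),abs(s["qd"]).max())
f=o["scene"];W=cloud(f);X,Y,Z=np.moveaxis(W,-1,0)
j=(f["z_map"]>0)&(X>.44)&(X<.62)&(Y>.03)&(Y<.2)&(Z>.18)&(Z<.206)
c,l,st,_=cv2.connectedComponentsWithStats(j.astype(np.uint8))
for i in 1+np.argsort(-st[1:,4])[:4]: print(st[i].tolist(),np.median(W[l==i],0).round(4))
a=f["frame"][80:300,240:480];b=o["top"]["frame"]
cv2.imwrite("pics/f.png",cv2.hconcat([cv2.resize(a,(400,366)),cv2.resize(b[80:446],(400,366))]))
```

```text
t 20.95 ee [0.5294 0.1201 0.1747] F [ 0.2 -0.2 -2.9] gap 0.0102 87.95436143875122
scene 2537 top z 0.257 y at z>.2 0.242 median [0.541 0.234 0.194]
top 944 top z 0.26 y at z>.2 0.246 median [0.529 0.245 0.245]
[[-0.999, -0.035, -0.001], [-0.035, 0.999, -0.0], [0.001, -0.0, -1.0]] 0.7574969780744459
[345, 180, 17, 16, 226] [0.5343 0.0791 0.1924]
[374, 165, 10, 15, 82] [0.5269 0.1621 0.1929]
[372, 182, 8, 11, 58] [0.5659 0.1175 0.1938]
[352, 166, 7, 10, 52] [0.494  0.1159 0.1931]
```

View pics/f.png

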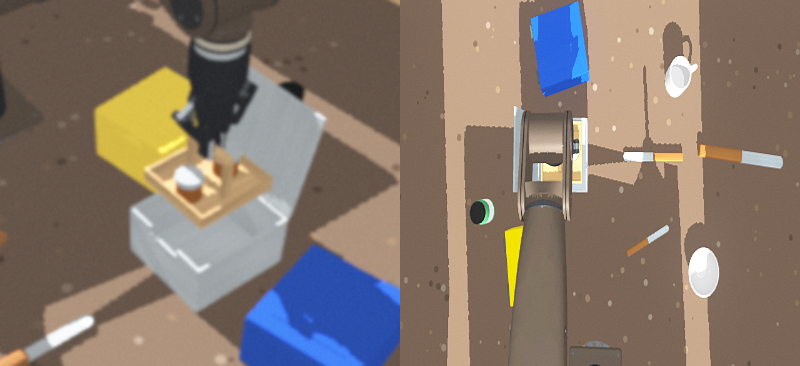

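The picture shows the tray held level above the rim, around (208,185) in the left crop. Both jars are standing, with caps at z≈0.192–0.193. The lid is open, the spatula is on the counter, and the mug, oil jar and bowl look to be where they were.

```bash
python3 -c "
from cell import job
print(job.close_job())"
```

```text
the job is handed in; nothing more can be done
None
```

I handed the job in at about 21 s: the lid is open at roughly 103°, the spatula is back on the counter, and the tray is held level about 6 cm above the rim with both jars standing. The first grasp at the spatula closed on nothing because the real fingertips sit about 30 mm above the reported TCP; I corrected for that.

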